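# Hold the gauge drawer's dust flap at its balance point

## Task

Pull the top drawer of the gauge cabinet fully out by its handle, then lift the metal dust flap inside it by the flap's own handle and stand it upright at the point where it balances. The flap has no stay, so keep hold of it: with the drawer still out, finish while holding the flap there, fallen neither shut nor back towards the cabinet, so that I can take the setting rings out with both hands. Leave the lower drawer shut and the two gauges standing beside the drawer where they are.

Things in the scene. Friction and masses are not known exactly. Their poses are not given: they have to be found in the camera images.
- cabinet: Blue-grey steel gauge cabinet, fixed on the bench, 320 wide (y) x 300 deep (x) x 180 high, two drawers one above the other. Origin: on the bench surface below the middle of the shut drawers' front faces; x points straight into the cabinet (drawers slide out along -x), z up. The flap's hinge axis is parallel to y, 130 above the bench, 141 behind the top drawer's front face, and moves with it.
- drawer_handle (a point): Centre of the bar of the top drawer's bow handle: round steel bar 10 in diameter, 120 long along the cabinet's y, 40 in front of the drawer front, 138 above the bench (42 below the cabinet's top). The drawer front is 80 high (92 to 172 above the bench) and 12 thick. Site moves with the drawer; axes parallel to the cabinet's.
- drawer (a joint): Top drawer's slide, m: 0 shut, grows as it comes out, stop at 0.155. Starts between 0.025 and 0.045. About 9 N of friction; stays where it is left, though a hard push on the flap can move it. Fully out, the flap's hinge stands about 25 in front of the cabinet's opening, so the flap swings clear of the cabinet.
- flap_handle (a point): Centre of the bar of the flap's bow handle: round aluminium bar 9 in diameter, 110 long along the cabinet's y; flap shut, 32 above the hinge axis (25 clear to the sheet), 10 below the drawer front's top edge, 47 behind its inner face. At flap value a it is 82 sin(a) + 32 cos(a) above the hinge axis and 82 cos(a) - 32 sin(a) from it along the cabinet's -x. The bar can turn in the fingers.
- flap (a joint): Dust flap over the rings in the top drawer: bare aluminium sheet 92 (hinge to free edge) x 262 x 3, free edge folded down, about 0.3 kg. rad: 0 lying shut and level, grows as the free edge swings up and then over towards the cabinet; 1.571 is the sheet upright; it balances at 1.545; limit 2.05 (leaning back on the cabinet). Nearly free hinge, no stay: let go off balance it falls.
- lower_drawer (a joint): Lower drawer's slide, m: 0 shut; stays shut. It has the same bow handle, 54 above the bench.
- bore_gauge: Steel internal micrometer standing upright on the bench beside the drawer, 44 diameter at the foot, 148 tall; leave alone. It and the plug gauge stand one on either side of the drawer, at least 210 from its middle line. Origin at the foot's centre.
- plug_gauge: Dark steel plug gauge standing upright on the bench beside the drawer, 46 diameter at the foot, 122 tall; leave alone. Origin at the foot's centre.

How it is judged (in metres and radians):
On the way, in this order (a step that is already met when the one before it is completed fails the run):
1. the top drawer is pulled fully out (within 15 mm of its stop) (value of joint drawer above 0.14 m), for 0.2 s.
2. the flap stands at its balance point, still, held by the fingers, with the drawer still out (value of joint flap between 1.425 and 1.665 rad and velocity of joint flap between -0.06 and 0.06 rad/s and contact force between flap and the fingers above 0.5 N and value of joint drawer above 0.132 m), for 0.8 s.
At the end, for the whole second after the job is handed in: Drawer still out, within 23 mm of its 155 mm stop (15 mm when first pulled); flap within 0.12 rad (7 degrees) of its balance point at 1.545 rad, still (under 0.06 rad/s) and touched by the fingers with over 0.5 N; lower drawer shut; through the last second, while holding (all of step 2 and value of joint lower_drawer below 0.01 m); the arm keeps its last pose, push and grip.
It fails at once if the flap falls over backwards towards the cabinet (value of joint flap above 1.9 rad).
It fails at once if the lower drawer is pulled open (value of joint lower_drawer above 0.02 m).
It fails at once if the bore gauge or the plug gauge beside the drawer is shifted by more than 30 mm or knocked over (distance of any of bore_gauge, plug_gauge from where it was at the start of the episode above 0.03 m or angle between any of bore_gauge, plug_gauge's own z axis and vertical above 0.4 rad).
It also fails if it takes over 51 s, if anything falls off the work surface, if the arm or the gripper's body presses on something with over 40 N, if the wrist force passes 120 N, or if a joint passes its speed limit or range.

## Robot

A 6-joint arm with a two-finger parallel gripper is mounted at the origin on the work surface. World frame = base frame: x ahead of the robot, y to its left, z up, the work surface at z = 0. Lengths are in mm, angles in rad, forces in N, time in s.
With the tool pointing down it reaches from about 400 to 925 mm from the base axis. Payload 12.5 kg.
Tool frame: the origin (TCP) lies at the very end of the fingers, on their centre line; the grasp point (between the pads) lies 19 mm behind it (env.grip_point_offset is the distance from the TCP to the grasp point, in mm); z points along the fingers, y is the direction in which the jaws open and shut (so a half turn about z gives the same grasp; the last joint's range is limited). The gripper opens to 95 mm and grips with 3 to 60 N. Pads are 20 mm wide; open, the fingers measure 119 mm over their backs; the gripper's body (75 mm by 180 mm) begins 59 mm behind the grasp point.
Start: joints at [1.111, 0.491, 1.559, -0, 1.092, -0.106], TCP at [216.525, 586.314, 214.661] pointing down, gripper open.
Joint ranges: [-3.1, 3.1], [-0.84, 2.19], [0.05, 2.79], [-1.13, 4.28], [0.06, 2.93], [-2.69, 2.69]. Speed limits (rad/s): [2.22, 2.22, 2.79, 3.14, 3.14, 3.14].

## Interface

Orientations are given as [roll, pitch, yaw] about the fixed x, y, z axes, in that order (R = Rz(yaw) Ry(pitch) Rx(roll)).
In Python, from cell import env gives the robot as it stands.
- The arm moves only by the tool drive_tool, never from a script. Its argument "commands" is a list of rows, each an object of numbers: "dx", "dy", "dz": the shift along the world's x, y, z in mm; "yaw": the turn about the world's z in degrees. In form: [{"dx": .., "dy": .., "dz": .., "yaw": ..}, ...]. A call has 1 to 5 rows; each row shifts and turns the commanded pose from where the row before left it; what a row does not reach is not made up. A row lasts 1/12 s, in which the tool goes at most 41.7 mm and 7.16 degrees, less where a joint would pass 70% of its speed; a pose out of reach is approached as far as the arm can. A call with a gripper value outside its range is refused whole. "grip" is the opening, from 0 (shut) to 1 (fully open), set as the call begins (left out, the last holds). The fingers move at their own pace and stop on an object; the grip force is fixed at half the most. Time passes only in rows, so rows that do not move let the fingers close. It gives the time, the measured TCP pose, the force and the opening at its end, in the units of the state.
- env.state(): the state, without advancing time (a new reading comes with each control period).
- env.read_camera(name): name is "scene" or "top" or "wrist"; returns the picture (480x640x3 uint8, red, green, blue); there is no depth.
- env.calibration(name): a dict with "intrinsics" (3x3 intrinsics, pixels), "rvec" (rotation vector, rad) and "tvec" (3), from world to camera coordinates, as OpenCV has them. Camera axes: x right, y down, z forward; pixel columns grow to the right and rows downward; lengths in mm; the calibration is good to about 2 mm. A picture is of the moment at which its call begins: read the wrist's pose just before it. calibration takes no time and is no camera call; for the wrist camera it gives the pose at the moment of the call.
- env.job_done(): hands the job in, once; it reports no verdict.
Trained networks look in the newest picture that a camera, given by its name, has taken for a name from the list of things; names that differ only in an ending like _2 or _b are one class to them, and where a whole thing is asked for, a point or a joint stands for the part that bears it (a point fixed in the world has none). Each returns a list of dicts, best first, with "conf" (0 to 1); they miss things now and then, are a little off and sometimes report something else, mostly with a low value. They report only what shows in the picture. A call takes as long as a camera call.
- env.trace(query, camera): "pixels" (480x640 bool, what is visible of it) and "pixel" ([column, row] in pixels, amid what is visible of it).
- env.place_of(query, camera): "pixel" ([column, row] in pixels: a listed point, or the origin of a listed thing).
The state is a dict: "t": time; "joints": joint angles; "qvel": joint speeds; "tau": joint torques, N m; "eef_pos": TCP position; "tcp_rot": TCP orientation; "ft_force": force on the tool from outside, world axes, zero at the start; "moment": the same for the moment, N m; "opening": opening from 0.0 (shut) to 1.0 (fully open).
Only numpy, scipy, OpenCV 4.12 (cv2) and the standard library are available. Lean on these libraries where they do the work, as an engineer would, in place of code of your own. Each camera call takes 0.05 s, during which the arm holds its last target.

## Working session

There is one attempt and no reset: what is moved stays moved. The work goes in short steps, Python scripts to look and compute and a tool call to move; the robot and the scene stay as the last step left them, time stands still between calls to the robot, and variables do not carry over. Pictures are saved under pics/ and viewed, and the job is handed in when it is done.

Besides the shell and the picture viewer there is one more tool, called after "Request:" as name([rows], argument=value, ...), one row to a line, values as JSON. drive_tool: Moves the arm, as the interface text tells. Its arguments: {"type":"object","properties":{"commands":{"type":"array"},"grip":{"type":"number"}},"required":["commands"]}

```bash
ls; mkdir -p pics
cat > h.py <<'E'
import numpy as np, cv2
from cell import env
def cal(n):
    c=env.calibration(n); K=np.array(c["intrinsics"]).reshape(3,3); R=cv2.Rodrigues(np.array(c["rvec"],float))[0]; t=np.array(c["tvec"],float).ravel(); return K,R,t
def ray(n,px):
    K,R,t=cal(n); d=R.T@np.linalg.inv(K)@np.array([px[0],px[1],1.]); o=-R.T@t; return o,d/np.linalg.norm(d)
def at_z(n,px,z):
    o,d=ray(n,px); return o+d*(z-o[2])/d[2]
def proj(n,P):
    K,R,t=cal(n); q=K@(R@np.asarray(P,float)+t); return q[:2]/q[2]
def tri(pairs):
    A=np.zeros((3,3));b=np.zeros(3);rs=[ray(n,p) for n,p in pairs]
    for o,d in rs:
        M=np.eye(3)-np.outer(d,d);A+=M;b+=M@o
    X=np.linalg.solve(A,b); return X,[np.linalg.norm((np.eye(3)-np.outer(d,d))@(X-o)) for o,d in rs]
def snap(n,f):
    im=env.read_camera(n); cv2.imwrite(f"pics/{f}.png",im[:,:,::-1]); return im
E
python3 - <<'E'
from h import *
for n in ["scene","top","wrist"]:
    snap(n,n+"0")
    for q in ["cabinet","drawer_handle","flap_handle","bore_gauge","plug_gauge"]:
        print(n,q,[(np.round(r["pixel"],1).tolist(),round(r["conf"],2)) for r in env.place_of(q,n)[:3]])
print(env.state())
E
```

```text
pics
scene cabinet [([283.3, 234.8], 0.77), ([266.3, 238.9], 0.15)]
scene drawer_handle [([263.2, 234.7], 0.64)]
scene flap_handle [([292.6, 200.6], 0.57), ([265.2, 235.0], 0.22)]
scene bore_gauge []
scene plug_gauge [([184.1, 200.1], 0.88)]
top cabinet [([299.6, 254.5], 0.85)]
top drawer_handle [([291.2, 277.0], 0.82)]
top flap_handle [([299.4, 218.8], 0.7)]
top bore_gauge [([418.0, 312.7], 0.66)]
top plug_gauge [([179.7, 274.0], 0.89)]
wrist cabinet []
wrist drawer_handle []
wrist flap_handle []
wrist bore_gauge []
wrist plug_gauge []
{'t': 0.9, 'joints': array([ 1.11137139e+00,  4.90881690e-01,  1.55892952e+00, -5.31242875e-06,
        1.09169243e+00, -1.05596505e-01]), 'qvel': array([-0.00171567, -0.00037933, -0.00124288,  0.00170186,  0.00017948,
        0.0006308 ]), 'tau': array([-9.44702083e-05, -6.12469196e+01, -2.58424205e+01,  6.92007551e-02,
        4.44593572e-02, -9.23893026e-05]), 'eef_pos': array([216.53703857, 586.29527399, 214.66214263]), 'tcp_rot': array([3.14150463e+00, 1.40700945e-05, 2.78776667e+00]), 'ft_force': array([-0.56541604,  0.25644934, -0.29746892]), 'moment': array([-0.02054906, -0.0211245 , -0.02619524]), 'opening': 0.9964076694890763}
```

View pics/scene0.png

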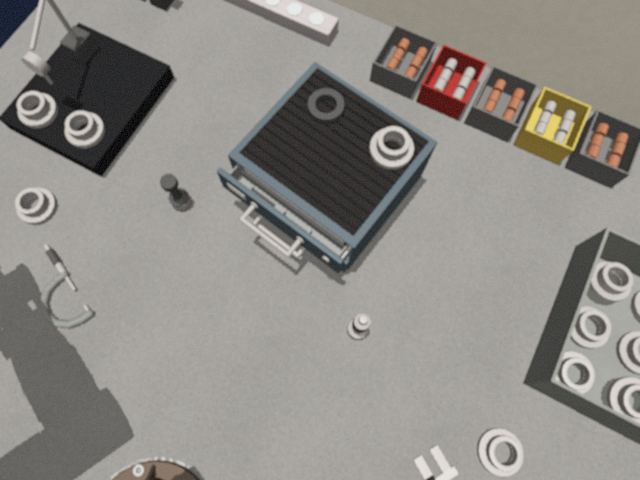

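View pics/top0.png

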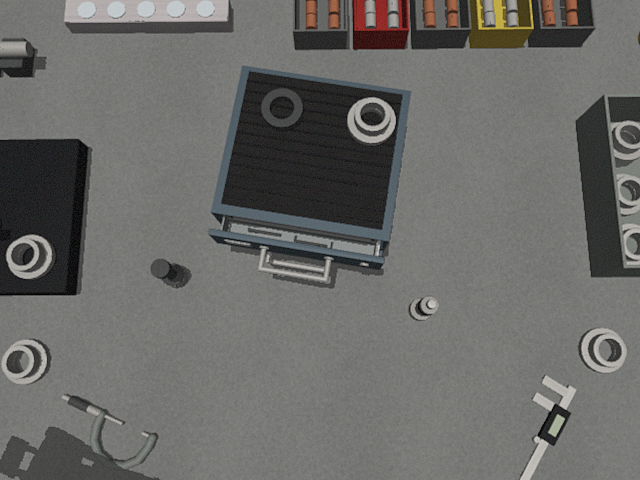

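Run:
```python
from h import *
for n in ["scene","top"]:
    o,d=ray(n,(320,240)); print(n,o.round(),d.round(2))
X,e=tri([("scene",(263.2,234.7)),("top",(291.2,277))]);print("dh",X,e)
X,e=tri([("scene",(292.6,200.6)),("top",(299.4,218.8))]);print("fh",X,e)
print("cab",at_z("top",(299.6,254.5),0),"dh",at_z("top",(291.2,277),138),"fh",at_z("top",(299.4,218.8),162))
print("bore",at_z("top",(418,312.7),0),"plug",at_z("top",(179.7,274),0), at_z("scene",(184.1,200.1),0))
```

```text
scene [ 352. -161. 1092.] [ 0.28  0.13 -0.95]
top [ 445.    7. 1149.] [ 0.19  0.01 -0.98]
dh [576.06865829  69.28983099 163.52604829] [np.float64(2.902750677222837), np.float64(2.902750677222647)]
fh [685.93672416  60.108456   121.01809057] [np.float64(3.216284556505941), np.float64(3.216284556505998)]
cab [641.69170008  64.14772874   0.        ] dh [576.92930801  72.46078569 138.        ] fh [679.07007355  56.49936704 162.        ]
bore [ 520.08957743 -175.52079138    0.        ] plug [603.23487477 311.16586511   0.        ] [605.1212342  314.81946729   0.        ]
```

Run:
```python
from h import *
im=cv2.imread("pics/top0.png")
cv2.imwrite("pics/t0z.png",cv2.resize(im[190:300,200:420],(800,400),interpolation=cv2.INTER_CUBIC))
im=cv2.imread("pics/scene0.png")
cv2.imwrite("pics/s0z.png",cv2.resize(im[50:290,210:450],(600,600),interpolation=cv2.INTER_CUBIC))
```

```text
(no output)
```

View pics/t0z.png

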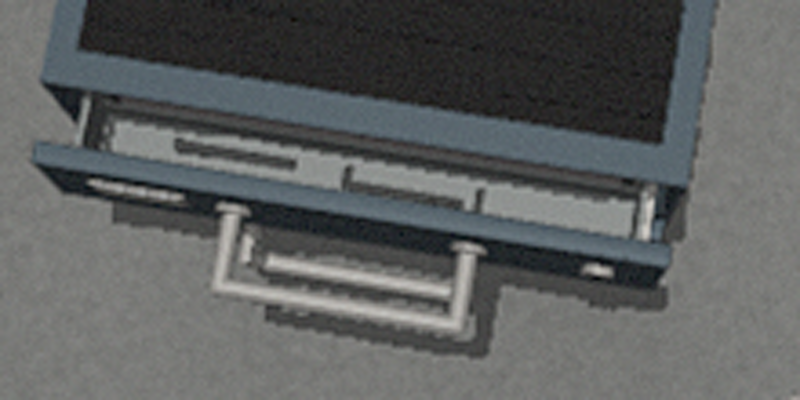

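View pics/s0z.png

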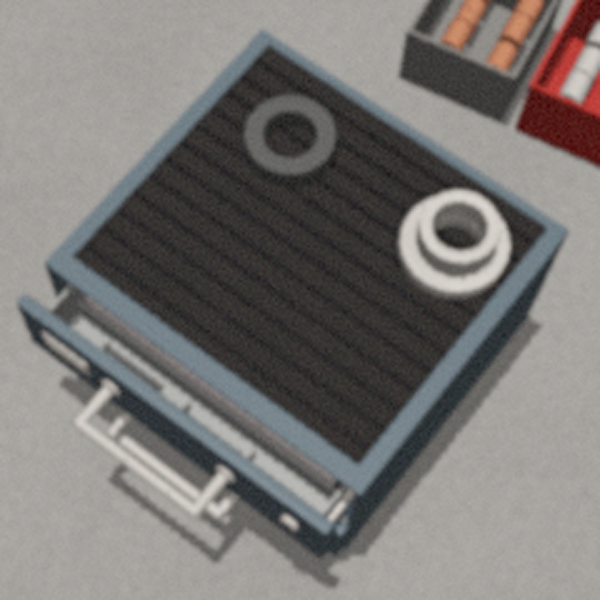

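```bash
cat > fit.py <<'E'
from h import *
from scipy.optimize import least_squares
def c2w(p,P):
    x,y,a=p[:3];c,s=np.cos(a),np.sin(a);P=np.asarray(P,float);return np.array([x+c*P[0]-s*P[1],y+s*P[0]+c*P[1],P[2]])
E
python3 - <<'E'
from fit import *
ob=[("top",(0,160,180),(211.8,212.6)),("top",(0,-160,180),(388.4,241.4)),("top",(300,160,180),(243,67)),("top",(300,-160,180),(410,92)),
("scene",(0,160,180),(230,156)),("scene",(0,-160,180),(354,246)),("scene",(300,160,180),(315.2,64)),("scene",(300,-160,180),(436,144))]
hb=[("top",60,(259.7,268.9)),("top",-60,(326.5,279.4)),("scene",60,(210+80/2.5,50+418/2.5)),("scene",-60,(210+200/2.5,50+510/2.5))]
def f(p):
    r=[proj(n,c2w(p,P))-np.array(u) for n,P,u in ob]
    r+=[proj(n,c2w(p,(-40-p[3],y,138)))-np.array(u) for n,y,u in hb]
    return np.concatenate(r)
s=least_squares(f,[640,64,0.1,35]);p=s.x;print(p,np.rad2deg(p[2]));print(f(p).round(1).reshape(-1,2).tolist())
print("dh",c2w(p,(-40-p[3],0,138)), "fully out dh",c2w(p,(-195,0,138)),"hinge out",c2w(p,(-14,0,130)))
E
```

```text
[ 6.53855797e+02  5.63368521e+01 -1.73595115e-01  3.12320668e+01] -9.946267460745336
[[-1.7, 3.4], [0.7, 3.6], [-0.3, -4.6], [2.2, -4.2], [-4.8, 1.2], [-1.7, 4.9], [1.2, -4.5], [3.8, -3.9], [1.1, -1.0], [-0.5, -0.7], [0.5, 1.8], [-1.4, 0.2]]
dh [583.69433663  68.64037802 138.        ] fully out dh [461.78661453  90.01813725 138.        ] hinge out [640.0662151   58.75499566 130.        ]
```

Run:
```python
from fit import *
for d in (288,None):
  def mk(p):
    D=300 if d else p[4]
    return [("top",(12,160,180),(211.8,212.6)),("top",(12,-160,180),(388.4,241.4)),("top",(D,160,180),(243,67)),("top",(D,-160,180),(410,92)),
("scene",(12,160,180),(230,156)),("scene",(12,-160,180),(354,246)),("scene",(D,160,180),(315.2,64)),("scene",(D,-160,180),(436,144))]
  hb=[("top",60,(259.7,268.9)),("top",-60,(326.5,279.4)),("scene",60,(210+80/2.5,50+418/2.5)),("scene",-60,(210+200/2.5,50+510/2.5))]
  def f(p):
    r=[proj(n,c2w(p,P))-np.array(u) for n,P,u in mk(p)]
    r+=[proj(n,c2w(p,(-40-p[3],y,138)))-np.array(u) for n,y,u in hb]
    return np.concatenate(r)
  s=least_squares(f,[640,64,-0.1,35,300]);p=s.x;print(p,np.rad2deg(p[2]));print(f(p).round(1).reshape(-1,2).tolist())
  print("dh",c2w(p,(-40-p[3],0,138)), "fully out dh",c2w(p,(-195,0,138)),"hinge out",c2w(p,(-14,0,130)))
  h=[]
```

```text
[ 6.47187572e+02  5.75161095e+01 -1.74540668e-01  2.44577732e+01
  3.00000000e+02] -10.000443625756553
[[-1.1, 0.5], [1.1, 0.8], [-0.8, -1.3], [1.8, -0.7], [-3.0, -0.7], [-0.1, 2.9], [-0.6, -2.4], [2.0, -1.4], [1.0, -1.1], [-0.5, -0.7], [0.5, 1.8], [-1.5, 0.2]]
dh [583.7091436   68.70957589 138.        ] fully out dh [455.15032209  91.37899107 138.        ] hinge out [633.40028202  59.94729077 130.        ]
[ 6.49549271e+02  5.71035479e+01 -1.74955309e-01  2.68540107e+01
  2.94532455e+02] -10.024200804269126
[[-0.8, -0.9], [1.3, -0.5], [-1.1, 0.1], [1.7, 0.8], [-2.2, -1.5], [0.6, 1.9], [-1.4, -1.5], [1.2, -0.3], [1.0, -1.1], [-0.5, -0.7], [0.5, 1.8], [-1.5, 0.2]]
dh [583.71583222  68.74043306 138.        ] fully out dh [457.52607872  91.04605306 138.        ] hinge out [635.76299046  59.54044573 130.        ]
```

Request:
drive_tool([
  {"dx": 18,"dy": -25,"dz": 10,"yaw": -4},
  {"dx": 18,"dy": -25,"dz": 10,"yaw": -4},
  {"dx": 18,"dy": -25,"dz": 10,"yaw": -4},
  {"dx": 18,"dy": -25,"dz": 5,"yaw": -4},
  {"dx": 18,"dy": -25,"dz": 0,"yaw": -4},
], grip=0.36)

```text
t: 1.32
eef_pos: [307.3, 460.4, 250.9]
tcp_rot: [3.139, 0.0, 2.436]
ft_force: [0.2, 0.7, -0.4]
opening: 0.707
```

Request:
drive_tool([
  {"dx": 18,"dy": -26,"dz": 0,"yaw": -4},
  {"dx": 18,"dy": -26,"dz": 0,"yaw": -4},
  {"dx": 18,"dy": -26,"dz": 0,"yaw": -4},
  {"dx": 18,"dy": -26,"dz": 0,"yaw": -4},
  {"dx": 18,"dy": -26,"dz": 0,"yaw": -4},
])

```text
t: 1.73
eef_pos: [397.2, 330.0, 249.9]
tcp_rot: [3.141, -0.0, 2.086]
ft_force: [0.2, 0.1, 0.8]
opening: 0.376
```

Request:
drive_tool([
  {"dx": 18,"dy": -26,"dz": 0,"yaw": -4},
  {"dx": 18,"dy": -26,"dz": 0,"yaw": -4},
  {"dx": 18,"dy": -26,"dz": 0,"yaw": -4},
  {"dx": 18,"dy": -26,"dz": 0,"yaw": -4},
  {"dx": 18,"dy": -26,"dz": 0,"yaw": -4},
])

```text
t: 2.15
eef_pos: [487.2, 199.9, 249.9]
tcp_rot: [3.141, -0.0, 1.737]
ft_force: [1.2, 0.2, 0.5]
opening: 0.359
```

Request:
drive_tool([
  {"dx": 19,"dy": -26,"dz": 0,"yaw": -4},
  {"dx": 19,"dy": -26,"dz": 0,"yaw": -4},
  {"dx": 19,"dy": -26,"dz": 0,"yaw": -4},
  {"dx": 19,"dy": -26,"dz": -5,"yaw": -4},
  {"dx": 20,"dy": -26,"dz": -5,"yaw": -3.5},
])

```text
t: 2.57
eef_pos: [583.3, 69.8, 239.9]
tcp_rot: [3.141, -0.0, 1.397]
ft_force: [0.4, 0.3, 0.9]
opening: 0.358
```

Run:
```python
from fit import *
s=env.state();print(s["t"],s["eef_pos"].round(1),s["tcp_rot"].round(3))
im=snap("wrist","wrist1"); C=cal("wrist")
K,R,t=C
for q in ["drawer_handle","flap_handle"]:
    for r in env.place_of(q,"wrist")[:2]:
        print(q,np.round(r["pixel"],1),round(r["conf"],2),at_z("wrist",r["pixel"],138 if q[0]=="d" else 162).round(1))
p=[584,69,138]
print(proj("wrist",p),proj("wrist",[584,69,54]))
```

```text
2.5667 [583.3  69.8 239.9] [ 3.141 -0.     1.397]
drawer_handle [312.9 234.6] 0.97 [581.   66.4 138. ]
[318.46408018 232.3694149 ] [318.21700568 211.65909814]
```

View pics/wrist1.png

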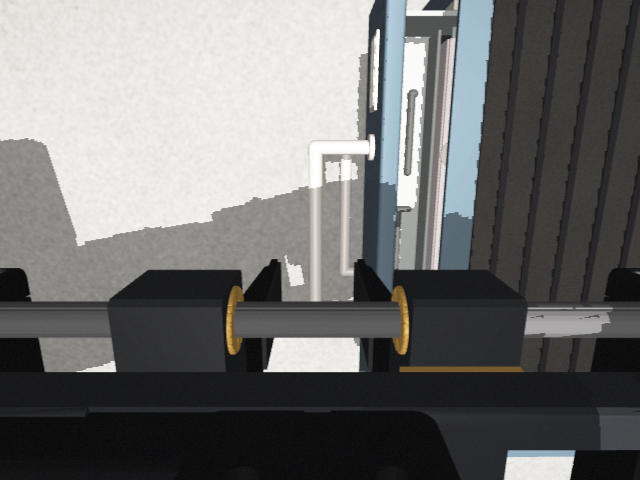

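Request:
drive_tool([
  {"dx": -1,"dy": -2,"dz": -30,"yaw": 0},
  {"dx": 0,"dy": 0,"dz": -30,"yaw": 0},
  {"dx": 0,"dy": 0,"dz": -30,"yaw": 0},
  {"dx": 0,"dy": 0,"dz": -20,"yaw": 0},
  {"dx": 0,"dy": 0,"dz": -11,"yaw": 0},
])

```text
t: 3.13
eef_pos: [580.1, 70.3, 116.6]
tcp_rot: [-3.139, 0.0, 1.402]
ft_force: [0.0, 0.1, -0.4]
opening: 0.362
```

Request:
drive_tool([
  {"dx": 0,"dy": 0,"dz": 0,"yaw": 0},
  {"dx": 0,"dy": 0,"dz": 0,"yaw": 0},
  {"dx": 0,"dy": 0,"dz": 0,"yaw": 0},
  {"dx": 0,"dy": 0,"dz": 0,"yaw": 0},
  {"dx": 0,"dy": 0,"dz": 0,"yaw": 0},
], grip=0)

```text
t: 3.55
eef_pos: [582.0, 69.5, 120.0]
tcp_rot: [3.139, -0.0, 1.4]
ft_force: [-0.9, 0.0, 5.0]
opening: 0.096
```

Request:
drive_tool([
  {"dx": -5,"dy": 1,"dz": 0,"yaw": 0},
  {"dx": -10,"dy": 1.8,"dz": 0,"yaw": 0},
  {"dx": -10,"dy": 1.8,"dz": 0,"yaw": 0},
  {"dx": -10,"dy": 1.8,"dz": 0,"yaw": 0},
  {"dx": -10,"dy": 1.8,"dz": 0,"yaw": 0},
])

```text
t: 3.97
eef_pos: [538.7, 77.1, 120.0]
tcp_rot: [3.135, -0.001, 1.4]
ft_force: [9.7, -2.9, 1.6]
opening: 0.094
```

Request:
drive_tool([
  {"dx": -10,"dy": 1.8,"dz": 0,"yaw": 0},
  {"dx": -10,"dy": 1.8,"dz": 0,"yaw": 0},
  {"dx": -10,"dy": 1.8,"dz": 0,"yaw": 0},
  {"dx": -10,"dy": 1.8,"dz": 0,"yaw": 0},
  {"dx": -10,"dy": 1.8,"dz": 0,"yaw": 0},
])

```text
t: 4.38
eef_pos: [488.7, 85.9, 120.0]
tcp_rot: [3.135, -0.0, 1.4]
ft_force: [8.6, -6.9, 1.9]
opening: 0.097
```

Request:
drive_tool([
  {"dx": -4,"dy": 0.7,"dz": 0,"yaw": 0},
  {"dx": -3,"dy": 0.5,"dz": 0,"yaw": 0},
  {"dx": -3,"dy": 0.5,"dz": 0,"yaw": 0},
])

```text
t: 4.63
eef_pos: [478.8, 87.6, 120.0]
tcp_rot: [3.135, -0.0, 1.4]
ft_force: [8.0, -5.8, 1.1]
opening: 0.097
```

Request:
drive_tool([
  {"dx": -2,"dy": 0.3,"dz": 0,"yaw": 0},
  {"dx": -2,"dy": 0.3,"dz": 0,"yaw": 0},
  {"dx": -2,"dy": 0.3,"dz": 0,"yaw": 0},
])

```text
t: 4.88
eef_pos: [473.1, 88.6, 120.0]
tcp_rot: [3.135, -0.001, 1.4]
ft_force: [8.8, -5.4, 1.9]
opening: 0.098
```

Request:
drive_tool([
  {"dx": -2,"dy": 0.3,"dz": 0,"yaw": 0},
  {"dx": -2,"dy": 0.3,"dz": 0,"yaw": 0},
  {"dx": -2,"dy": 0.3,"dz": 0,"yaw": 0},
])

```text
t: 5.13
eef_pos: [467.1, 89.7, 120.0]
tcp_rot: [3.135, -0.001, 1.4]
ft_force: [9.0, -3.5, 1.6]
opening: 0.096
```

Request:
drive_tool([
  {"dx": -2,"dy": 0.3,"dz": 0,"yaw": 0},
  {"dx": -2,"dy": 0.3,"dz": 0,"yaw": 0},
])

```text
t: 5.3
eef_pos: [463.2, 90.4, 120.0]
tcp_rot: [3.135, -0.001, 1.4]
ft_force: [9.1, -3.0, 2.5]
opening: 0.098
```

Request:
drive_tool([
  {"dx": -2,"dy": 0.3,"dz": 0,"yaw": 0},
  {"dx": -2,"dy": 0.3,"dz": 0,"yaw": 0},
])

```text
t: 5.47
eef_pos: [459.2, 91.1, 120.0]
tcp_rot: [3.134, -0.001, 1.4]
ft_force: [8.7, -0.6, 2.4]
opening: 0.098
```

Request:
drive_tool([
  {"dx": -2,"dy": 0.3,"dz": 0,"yaw": 0},
  {"dx": -1,"dy": 0.2,"dz": 0,"yaw": 0},
])

```text
t: 5.63
eef_pos: [456.7, 91.5, 120.1]
tcp_rot: [3.133, -0.001, 1.4]
ft_force: [15.7, -5.1, -3.9]
opening: 0.095
```

Request:
drive_tool([
  {"dx": -1,"dy": 0.2,"dz": 0,"yaw": 0},
  {"dx": -1,"dy": 0.2,"dz": 0,"yaw": 0},
])

```text
t: 5.8
eef_pos: [456.8, 91.5, 120.1]
tcp_rot: [3.129, -0.002, 1.4]
ft_force: [25.4, -8.0, -14.1]
opening: 0.097
```

Request:
drive_tool([
  {"dx": 2,"dy": -0.3,"dz": 0,"yaw": 0},
  {"dx": 0,"dy": 0,"dz": 0,"yaw": 0},
  {"dx": 0,"dy": 0,"dz": 0,"yaw": 0},
  {"dx": 0,"dy": 0,"dz": 0,"yaw": 0},
  {"dx": 0,"dy": 0,"dz": 0,"yaw": 0},
], grip=0.38)

```text
t: 6.22
eef_pos: [453.2, 91.9, 118.7]
tcp_rot: [-3.141, 0.0, 1.4]
ft_force: [0.8, -0.9, 0.1]
opening: 0.363
```

Request:
drive_tool([
  {"dx": 0,"dy": 0,"dz": 20,"yaw": 0},
  {"dx": 0,"dy": 0,"dz": 30,"yaw": 0},
  {"dx": 0,"dy": 0,"dz": 30,"yaw": 0},
  {"dx": 0,"dy": 0,"dz": 30,"yaw": 0},
  {"dx": 0,"dy": 0,"dz": 10,"yaw": 0},
])

```text
t: 6.63
eef_pos: [454.3, 92.0, 242.4]
tcp_rot: [3.137, -0.001, 1.401]
ft_force: [0.1, 1.2, 0.6]
opening: 0.381
```

Request:
drive_tool([
  {"dx": 20,"dy": -3.5,"dz": 0,"yaw": 0},
  {"dx": 25,"dy": -4.5,"dz": 0,"yaw": 0},
  {"dx": 25,"dy": -4.5,"dz": 0,"yaw": 0},
  {"dx": 25,"dy": -4.5,"dz": 0,"yaw": 0},
])

```text
t: 6.97
eef_pos: [549.3, 74.7, 238.9]
tcp_rot: [3.141, -0.0, 1.401]
ft_force: [0.4, 0.8, -1.9]
opening: 0.38
```

Run:
```python
from fit import *
s=env.state();print(s["t"],s["eef_pos"].round(1),s["tcp_rot"].round(3))
for n in ["wrist","top"]:
  im=snap(n,n+"2")
  for q in ["drawer_handle","flap_handle"]:
    for r in env.place_of(q,n)[:2]:
        print(n,q,np.round(r["pixel"],1),round(r["conf"],2),at_z(n,r["pixel"],138 if q[0]=="d" else 162).round(1))
print(proj("wrist",[554.3,74.3,162]),proj("top",[554.3,74.3,162]))
```

```text
6.9667 [549.3  74.7 238.9] [ 3.141 -0.     1.401]
wrist drawer_handle [188.4 230.7] 0.94 [458.6  91.3 138. ]
wrist flap_handle [323.8 239.9] 0.91 [553.3  74.2 162. ]
[327.40575858 239.51803598] [289.23338489 288.04184613]
```

View pics/wrist2.png

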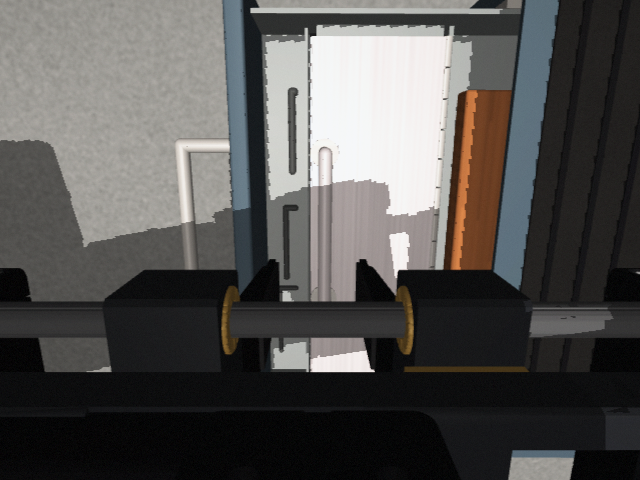

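View pics/top2.png

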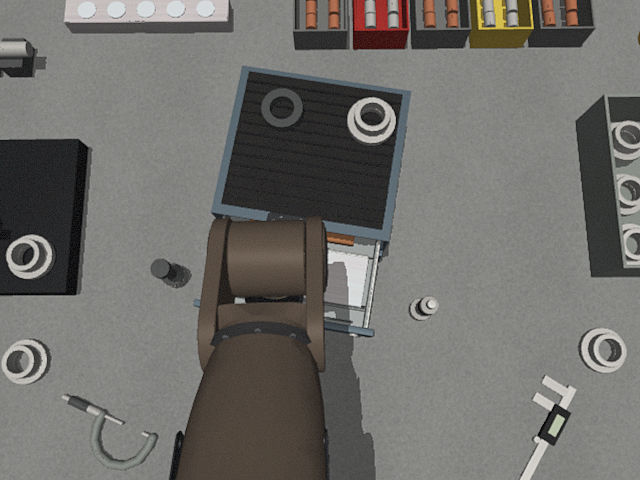

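Request:
drive_tool([
  {"dx": 4,"dy": -0.5,"dz": -20,"yaw": 0},
  {"dx": 0,"dy": 0,"dz": -25,"yaw": 0},
  {"dx": 0,"dy": 0,"dz": -25,"yaw": 0},
  {"dx": 0,"dy": 0,"dz": -15,"yaw": 0},
  {"dx": 0,"dy": 0,"dz": -8,"yaw": 0},
])

```text
t: 7.68
eef_pos: [551.0, 74.5, 144.2]
tcp_rot: [-3.139, 0.0, 1.401]
ft_force: [0.0, 0.3, 0.2]
opening: 0.382
```

Request:
drive_tool([
  {"dx": 0,"dy": 0,"dz": 0,"yaw": 0},
  {"dx": 0,"dy": 0,"dz": 0,"yaw": 0},
  {"dx": 0,"dy": 0,"dz": 0,"yaw": 0},
  {"dx": 0,"dy": 0,"dz": 0,"yaw": 0},
  {"dx": 0,"dy": 0,"dz": 0,"yaw": 0},
], grip=0)

```text
t: 8.1
eef_pos: [554.1, 74.2, 146.9]
tcp_rot: [3.137, -0.001, 1.4]
ft_force: [11.7, -2.6, -5.3]
opening: 0.087
```

Run:
```python
import numpy as np
pu=pz=0
for a in [.1,.2,.3,.4,.5,.6,.7,.8,.9,1.0,1.1,1.2,1.3,1.4,1.5,1.545]:
    u=82-82*np.cos(a)+32*np.sin(a); z=82*np.sin(a)+32*np.cos(a)-32
    print(a,"abs dx %.1f dy %.1f z %.1f | step %.1f %.1f %.1f"%(554.1+.985*u,74.2-.174*u,146.9+z,.985*(u-pu),-.174*(u-pu),z-pz)); pu,pz=u,z
```

```text
0.1 abs dx 557.7 dy 73.6 z 154.9 | step 3.6 -0.6 8.0
0.2 abs dx 562.0 dy 72.8 z 162.6 | step 4.3 -0.8 7.6
0.3 abs dx 567.0 dy 71.9 z 169.7 | step 5.1 -0.9 7.2
0.4 abs dx 572.8 dy 70.9 z 176.3 | step 5.7 -1.0 6.6
0.5 abs dx 579.1 dy 69.8 z 182.3 | step 6.3 -1.1 6.0
0.6 abs dx 586.0 dy 68.6 z 187.6 | step 6.9 -1.2 5.3
0.7 abs dx 593.4 dy 67.3 z 192.2 | step 7.4 -1.3 4.6
0.8 abs dx 601.2 dy 65.9 z 196.0 | step 7.8 -1.4 3.8
0.9 abs dx 609.4 dy 64.4 z 199.0 | step 8.1 -1.4 3.0
1.0 abs dx 617.8 dy 63.0 z 201.2 | step 8.4 -1.5 2.2
1.1 abs dx 626.3 dy 61.4 z 202.5 | step 8.6 -1.5 1.3
1.2 abs dx 635.0 dy 59.9 z 202.9 | step 8.7 -1.5 0.4
1.3 abs dx 643.6 dy 58.4 z 202.5 | step 8.7 -1.5 -0.5
1.4 abs dx 652.2 dy 56.9 z 201.1 | step 8.6 -1.5 -1.3
1.5 abs dx 660.6 dy 55.4 z 199.0 | step 8.4 -1.5 -2.2
1.545 abs dx 664.3 dy 54.7 z 197.7 | step 3.7 -0.7 -1.3
```

Request:
drive_tool([
  {"dx": 1.8,"dy": -0.3,"dz": 4,"yaw": 0},
  {"dx": 1.8,"dy": -0.3,"dz": 4,"yaw": 0},
  {"dx": 2.1,"dy": -0.4,"dz": 3.8,"yaw": 0},
  {"dx": 2.2,"dy": -0.4,"dz": 3.8,"yaw": 0},
])

```text
t: 8.43
eef_pos: [561.0, 72.9, 161.5]
tcp_rot: [3.14, -0.0, 1.4]
ft_force: [5.7, 0.9, -9.8]
opening: 0.085
```

Request:
drive_tool([
  {"dx": 2.5,"dy": -0.4,"dz": 3.6,"yaw": 0},
  {"dx": 2.6,"dy": -0.5,"dz": 3.6,"yaw": 0},
  {"dx": 2.8,"dy": -0.5,"dz": 3.3,"yaw": 0},
  {"dx": 2.9,"dy": -0.5,"dz": 3.3,"yaw": 0},
])

```text
t: 8.77
eef_pos: [570.7, 71.2, 175.3]
tcp_rot: [-3.14, 0.0, 1.4]
ft_force: [-2.7, 1.5, -3.0]
opening: 0.083
```

Run:
```python
from fit import *
s=env.state();print(s["t"],s["eef_pos"].round(1),s["ft_force"].round(1))
snap("wrist","wrist3");snap("scene","scene3")
```

```text
8.7667 [570.7  71.2 175.3] [-2.7  1.5 -3. ]
```

View pics/wrist3.png

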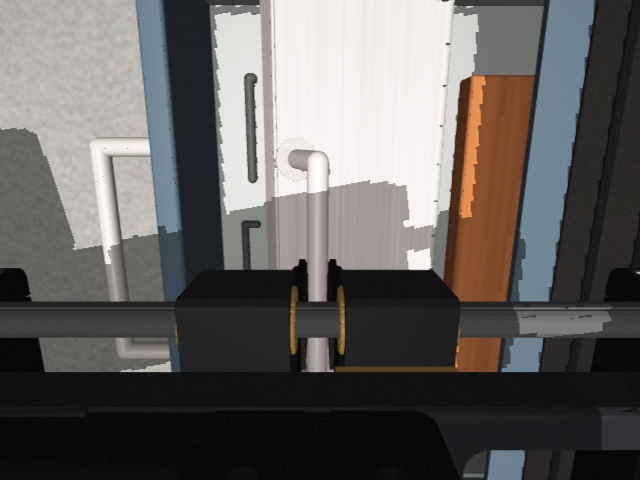

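View pics/scene3.png

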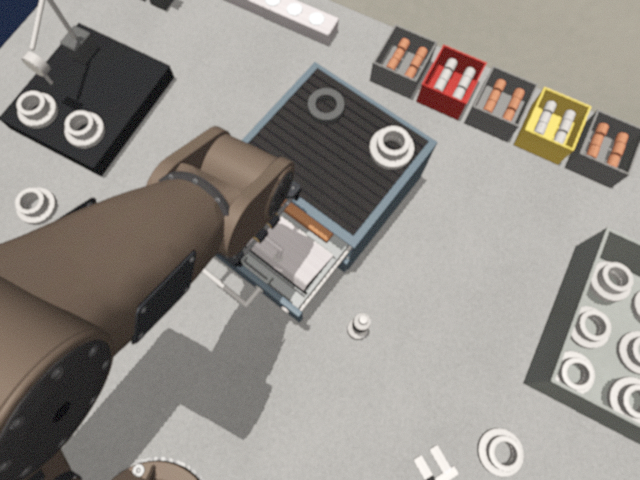

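Request:
drive_tool([
  {"dx": 3.1,"dy": -0.5,"dz": 3,"yaw": 0},
  {"dx": 3.2,"dy": -0.6,"dz": 3,"yaw": 0},
  {"dx": 3.4,"dy": -0.6,"dz": 2.7,"yaw": 0},
  {"dx": 3.5,"dy": -0.6,"dz": 2.6,"yaw": 0},
])

```text
t: 9.2
eef_pos: [583.2, 69.0, 186.8]
tcp_rot: [-3.139, 0.0, 1.4]
ft_force: [-8.4, 2.8, 3.7]
opening: 0.084
```

Request:
drive_tool([
  {"dx": 3.7,"dy": -0.6,"dz": 2.3,"yaw": 0},
  {"dx": 3.7,"dy": -0.7,"dz": 2.3,"yaw": 0},
  {"dx": 3.9,"dy": -0.7,"dz": 1.9,"yaw": 0},
  {"dx": 3.9,"dy": -0.7,"dz": 1.9,"yaw": 0},
])

```text
t: 9.53
eef_pos: [598.7, 66.3, 195.7]
tcp_rot: [-3.14, 0.0, 1.401]
ft_force: [-8.2, 2.7, 7.5]
opening: 0.081
```

Request:
drive_tool([
  {"dx": 0,"dy": 0,"dz": 0,"yaw": 0},
  {"dx": 0,"dy": 0,"dz": 0,"yaw": 0},
])

```text
t: 9.7
eef_pos: [599.0, 66.2, 195.8]
tcp_rot: [-3.141, -0.0, 1.4]
ft_force: [-6.4, 2.8, 7.9]
opening: 0.085
```

Run:
```python
from fit import *
s=env.state();print(s["t"],s["eef_pos"].round(1),s["ft_force"].round(1))
snap("wrist","wrist4")
for r in env.place_of("drawer_handle","wrist")[:2]:
        print(np.round(r["pixel"],1),round(r["conf"],2),at_z("wrist",r["pixel"],138).round(1))
```

```text
9.7 [599.   66.2 195.8] [-6.4  2.8  7.9]
[ 94.7 247.1] 0.89 [462.9  90.3 138. ]
```

View pics/wrist4.png

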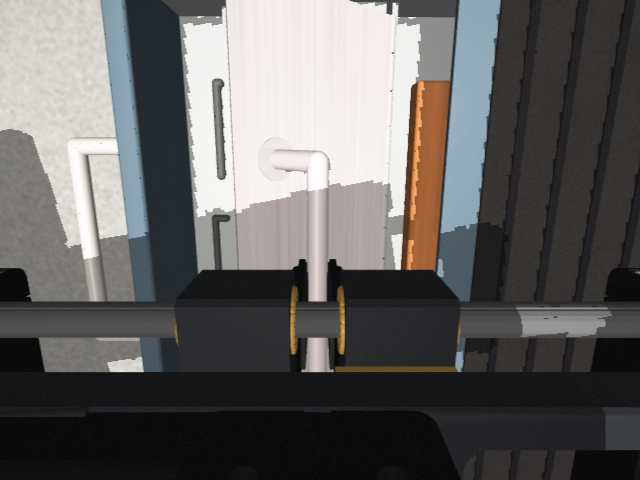

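Request:
drive_tool([
  {"dx": 0,"dy": 0,"dz": 2,"yaw": 0},
  {"dx": 2,"dy": -0.3,"dz": 1,"yaw": 0},
  {"dx": 2,"dy": -0.4,"dz": 0,"yaw": 0},
  {"dx": 0,"dy": 0,"dz": 0,"yaw": 0},
], grip=0.15)

```text
t: 10.13
eef_pos: [604.1, 65.1, 198.0]
tcp_rot: [3.141, -0.0, 1.4]
ft_force: [-2.8, 0.3, 2.2]
opening: 0.149
```

Run:
```python
from fit import *
s=env.state();print(s["t"],s["eef_pos"].round(1),s["ft_force"].round(1))
snap("wrist","wrist5")
for r in env.place_of("drawer_handle","wrist")[:2]:
        print(np.round(r["pixel"],1),round(r["conf"],2),at_z("wrist",r["pixel"],138).round(1))
```

```text
10.1333 [604.1  65.1 198. ] [-2.8  0.3  2.2]
[ 87.7 247.8] 0.78 [462.1  89.3 138. ]
```

View pics/wrist5.png

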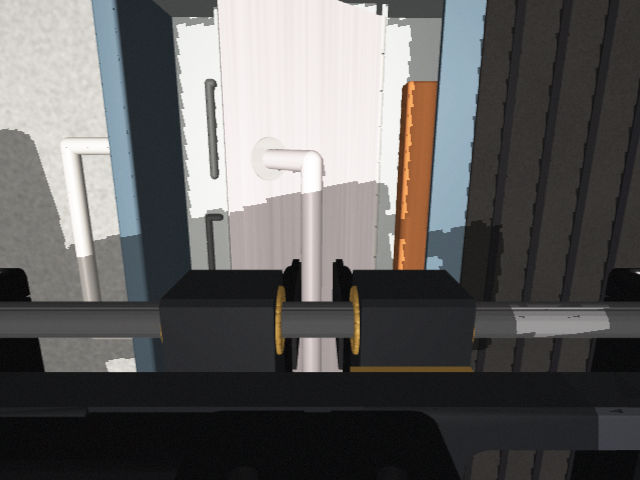

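Request:
drive_tool([
  {"dx": 4,"dy": -0.7,"dz": 1.2,"yaw": 0},
  {"dx": 4,"dy": -0.7,"dz": 1.2,"yaw": 0},
  {"dx": 4,"dy": -0.7,"dz": 1,"yaw": 0},
  {"dx": 4,"dy": -0.7,"dz": 0.8,"yaw": 0},
  {"dx": 4,"dy": -0.7,"dz": 0.6,"yaw": 0},
])

```text
t: 10.65
eef_pos: [624.3, 61.7, 202.6]
tcp_rot: [3.141, -0.0, 1.4]
ft_force: [-1.6, 0.2, 1.7]
opening: 0.151
```

Request:
drive_tool([
  {"dx": 4,"dy": -0.7,"dz": 0.4,"yaw": 0},
  {"dx": 4,"dy": -0.7,"dz": 0.2,"yaw": 0},
  {"dx": 4,"dy": -0.7,"dz": 0,"yaw": 0},
  {"dx": 4,"dy": -0.7,"dz": 0,"yaw": 0},
])

```text
t: 10.98
eef_pos: [640.1, 58.9, 203.1]
tcp_rot: [3.141, 0.0, 1.4]
ft_force: [-1.3, -0.1, 0.6]
opening: 0.148
```

Run:
```python
from fit import *
s=env.state();print(s["t"],s["eef_pos"].round(1),s["ft_force"].round(1))
snap("wrist","wrist6");snap("scene","scene6")
for r in env.place_of("drawer_handle","wrist")[:2]:
        print(np.round(r["pixel"],1),round(r["conf"],2),at_z("wrist",r["pixel"],138).round(1))
```

```text
10.9833 [640.1  58.9 203.1] [-1.3 -0.1  0.6]
[ 32.3 244.5] 0.71 [460.5  90.3 138. ]
```

View pics/wrist6.png

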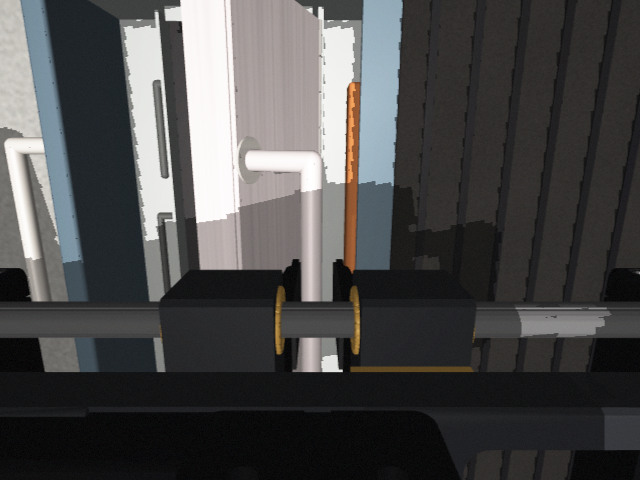

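View pics/scene6.png

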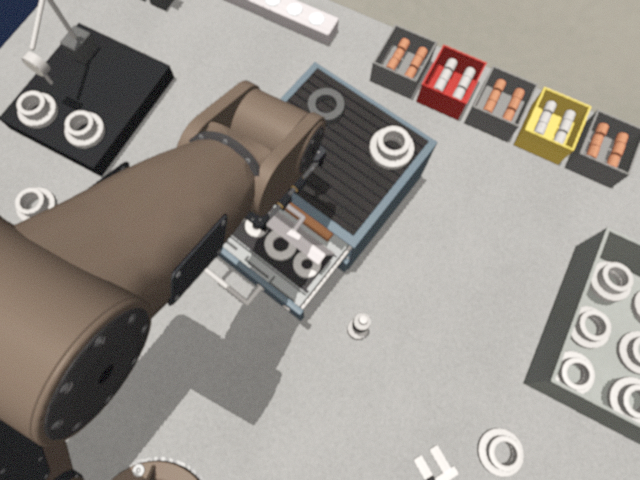

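Request:
drive_tool([
  {"dx": 3.5,"dy": -0.6,"dz": 0,"yaw": 0},
  {"dx": 3.5,"dy": -0.6,"dz": -0.4,"yaw": 0},
  {"dx": 3.5,"dy": -0.6,"dz": -0.5,"yaw": 0},
  {"dx": 3,"dy": -0.5,"dz": -0.6,"yaw": 0},
  {"dx": 3,"dy": -0.5,"dz": -0.6,"yaw": 0},
])

```text
t: 11.55
eef_pos: [656.5, 56.1, 201.0]
tcp_rot: [3.141, -0.0, 1.4]
ft_force: [-0.2, 0.0, -0.0]
opening: 0.15
```

Request:
drive_tool([
  {"dx": 2.5,"dy": -0.4,"dz": -0.6,"yaw": 0},
  {"dx": 2,"dy": -0.4,"dz": -0.6,"yaw": 0},
  {"dx": 2,"dy": -0.3,"dz": -0.6,"yaw": 0},
  {"dx": 1.5,"dy": -0.3,"dz": -0.5,"yaw": 0},
  {"dx": 0,"dy": 0,"dz": 0,"yaw": 0},
])

```text
t: 11.97
eef_pos: [664.3, 54.8, 198.6]
tcp_rot: [3.142, 0.0, 1.4]
ft_force: [-0.1, 0.2, 0.9]
opening: 0.153
```

Run:
```python
from fit import *
s=env.state();print(s["t"],s["eef_pos"].round(1),s["ft_force"].round(1))
snap("wrist","wrist7")
K,R,t=cal("wrist"); print(K.round(1).tolist(),(-R.T@t).round(1),R.round(3).tolist())
for r in env.place_of("drawer_handle","wrist")[:2]:
        print(np.round(r["pixel"],1),round(r["conf"],2),at_z("wrist",r["pixel"],138).round(1))
```

```text
11.9667 [664.3  54.8 198.6] [-0.1  0.2  0.9]
[[380.4, 0.0, 317.1], [0.0, 380.4, 232.6], [0.0, 0.0, 1.0]] [675.2 118.2 368.4] [[0.985, -0.171, 0.0], [-0.166, -0.958, 0.234], [-0.04, -0.23, -0.972]]
```

View pics/wrist7.png

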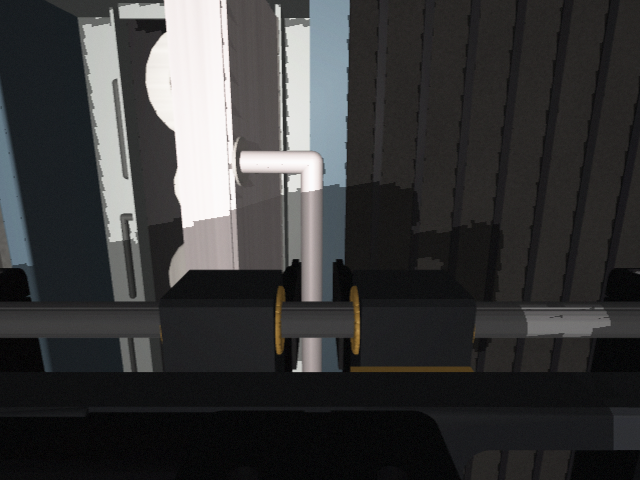

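Run:
```python
from fit import *
yaw=-0.1725; ex=np.array([np.cos(yaw),np.sin(yaw),0]); ey=np.array([-np.sin(yaw),np.cos(yaw),0]); ez=np.array([0,0,1.])
s=env.state(); tcp=s["eef_pos"]
bar0=np.array([tcp[0],tcp[1],0])-2.4*ex
im=cv2.imread("pics/wrist7.png")
print("bar px",proj("wrist",bar0+ez*213+ey*40))
for a in (1.425,1.545,1.665):
    H=bar0-(32*np.sin(a)-82*np.cos(a))*ex+130*ez
    f=-np.cos(a)*ex+np.sin(a)*ez; n=np.sin(a)*ex+np.cos(a)*ez
    base=H+82*f+n*4; bar=H+82*f+32*n; edge=H+92*f
    print(a,"hinge",[proj("wrist",H+ey*y).round(1).tolist() for y in (55,131)],"edge",[proj("wrist",edge+ey*y).round(1).tolist() for y in (55,110)],
      "base",proj("wrist",base+ey*50).round(1),"bar",proj("wrist",bar+ey*50).round(1))
cv2.imwrite("pics/w7z.png",cv2.resize(im[0:280,120:350],(800,int(280*800/230)),interpolation=cv2.INTER_CUBIC)[:600])
```

```text
bar px [311.35970461 202.07170765]
1.425 hinge [[281.1, 156.9], [278.3, 20.7]] edge [[224.4, 166.4], [215.5, 6.7]] base [243.7 177.3] bar [311.2 178.3]
1.545 hinge [[264.7, 156.9], [260.5, 20.7]] edge [[226.1, 166.6], [217.3, 5.8]] base [242.8 177.4] bar [311.3 177.6]
1.665 hinge [[248.9, 156.9], [243.4, 20.7]] edge [[229.8, 166.5], [221.4, 6.1]] base [243.5 177.2] bar [311.4 176.7]
```

View pics/w7z.png

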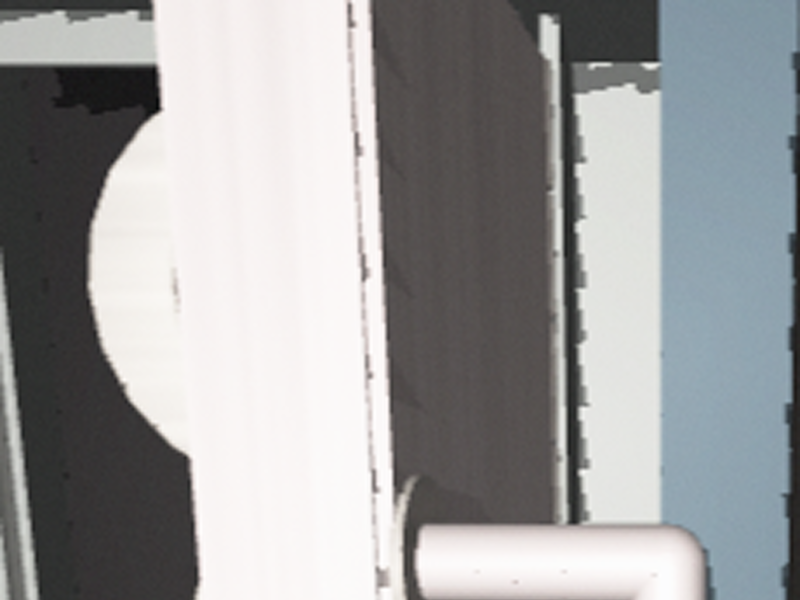

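Request:
drive_tool([
  {"dx": 1.5,"dy": -0.3,"dz": -0.4,"yaw": 0},
  {"dx": 1.5,"dy": -0.3,"dz": -0.4,"yaw": 0},
  {"dx": 1.5,"dy": -0.2,"dz": -0.4,"yaw": 0},
  {"dx": 0,"dy": 0,"dz": 0,"yaw": 0},
  {"dx": 0,"dy": 0,"dz": 0,"yaw": 0},
])

```text
t: 12.48
eef_pos: [668.7, 54.0, 197.5]
tcp_rot: [3.141, 0.0, 1.4]
ft_force: [-0.5, 0.2, 0.8]
opening: 0.147
```

Request:
drive_tool([
  {"dx": 0,"dy": 0,"dz": 0,"yaw": 0},
  {"dx": 0,"dy": 0,"dz": 0,"yaw": 0},
  {"dx": 0,"dy": 0,"dz": 0,"yaw": 0},
  {"dx": 0,"dy": 0,"dz": 0,"yaw": 0},
  {"dx": 0,"dy": 0,"dz": 0,"yaw": 0},
], grip=0)

```text
t: 12.9
eef_pos: [668.6, 54.0, 197.5]
tcp_rot: [3.142, 0.0, 1.4]
ft_force: [-0.9, 0.1, -0.6]
opening: 0.087
```

Run:
```python
from fit import *
s=env.state();print(s["t"],s["eef_pos"].round(1),s["ft_force"].round(1))
snap("wrist","wrist8")
yaw=-0.1725; ex=np.array([np.cos(yaw),np.sin(yaw),0]); ey=np.array([-np.sin(yaw),np.cos(yaw),0]); ez=np.array([0,0,1.])
tcp=s["eef_pos"]
bar0=np.array([tcp[0],tcp[1],0])
im=cv2.imread("pics/wrist8.png")
for a in (1.425,1.545,1.665):
    H=bar0-(32*np.sin(a)-82*np.cos(a))*ex+130*ez
    f=-np.cos(a)*ex+np.sin(a)*ez; n=np.sin(a)*ex+np.cos(a)*ez
    H2=H+2.5*n; edge=H+92*f+2.5*n
    bar=H+82*f+32*n
    print(a,"hinge axis",[proj("wrist",H+ey*y).round(1).tolist() for y in (55,131)],"rear face foot",[proj("wrist",H2+ey*y).round(1).tolist() for y in (55,)],"edge",[proj("wrist",edge+ey*y).round(1).tolist() for y in (55,110)],
      "bar",proj("wrist",bar+ey*50).round(1))
print("opening x=12 edge z180",proj("wrist",c2w([649.5,57.1,yaw],(12,60,180))).round(1))
cv2.imwrite("pics/w8z.png",cv2.resize(im[0:280,120:350],(800,int(280*800/230)),interpolation=cv2.INTER_CUBIC)[:600])
```

```text
12.9 [668.6  54.  197.5] [-0.9  0.1 -0.6]
1.425 hinge axis [[284.9, 157.0], [282.4, 20.1]] rear face foot [[288.9, 157.0]] edge [[236.4, 166.7], [228.6, 5.2]] bar [317.3 178.6]
1.545 hinge axis [[268.4, 157.0], [264.5, 20.1]] rear face foot [[272.5, 157.0]] edge [[238.4, 166.8], [230.7, 4.6]] bar [317.3 177.9]
1.665 hinge axis [[252.6, 157.0], [247.3, 20.1]] rear face foot [[256.7, 156.9]] edge [[242.2, 166.7], [235.0, 5.2]] bar [317.3 177. ]
opening x=12 edge z180 [302.  151.1]
```

View pics/wrist8.png

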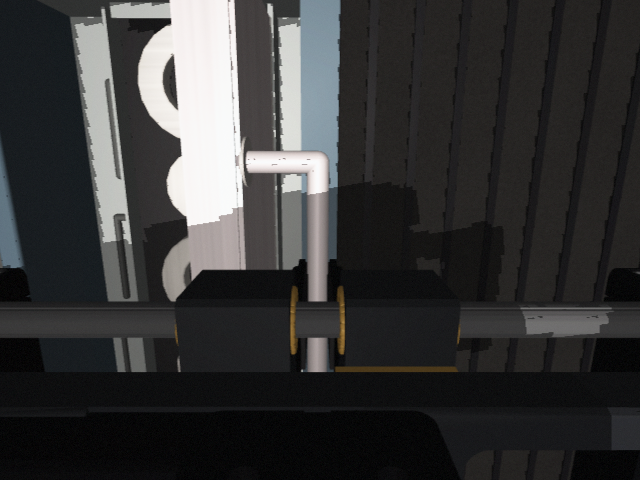

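View pics/w8z.png

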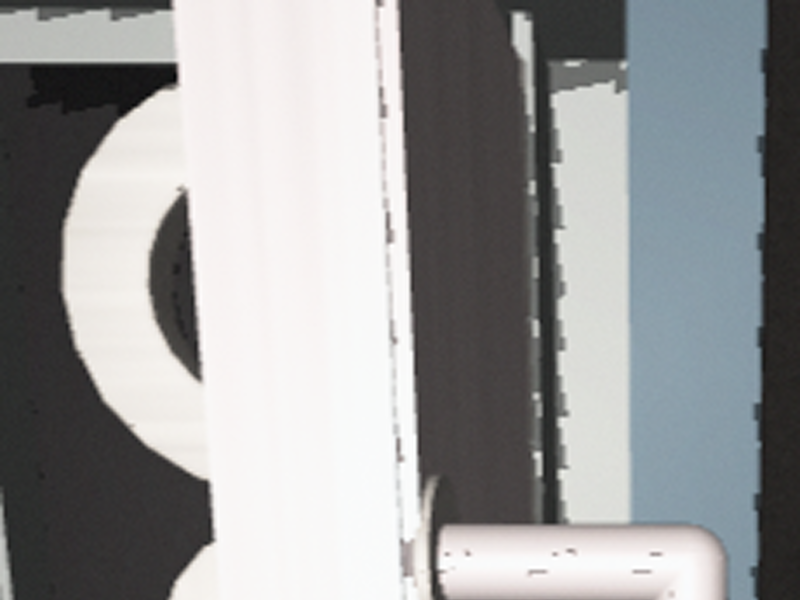

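Request:
drive_tool([
  {"dx": 0,"dy": 0,"dz": 0,"yaw": 0},
  {"dx": 0,"dy": 0,"dz": 0,"yaw": 0},
  {"dx": 0,"dy": 0,"dz": 0,"yaw": 0},
  {"dx": 0,"dy": 0,"dz": 0,"yaw": 0},
  {"dx": 0,"dy": 0,"dz": 0,"yaw": 0},
])

```text
t: 13.37
eef_pos: [668.6, 54.0, 197.5]
tcp_rot: [-3.142, 0.0, 1.4]
ft_force: [-1.1, -0.4, -1.1]
opening: 0.088
```

Request:
drive_tool([
  {"dx": 0,"dy": 0,"dz": 0,"yaw": 0},
  {"dx": 0,"dy": 0,"dz": 0,"yaw": 0},
  {"dx": 0,"dy": 0,"dz": 0,"yaw": 0},
  {"dx": 0,"dy": 0,"dz": 0,"yaw": 0},
  {"dx": 0,"dy": 0,"dz": 0,"yaw": 0},
])

```text
t: 13.78
eef_pos: [668.6, 54.0, 197.5]
tcp_rot: [3.142, -0.0, 1.4]
ft_force: [-0.3, -0.9, -0.7]
opening: 0.085
```

Run:
```python
from fit import *
s=env.state();print(s["t"],s["eef_pos"].round(1),s["ft_force"].round(1),s["opening"])
for n in ("wrist","scene","top"):
    im=snap(n,n+"9")
    for q in ("bore_gauge","plug_gauge","drawer_handle","flap_handle"):
        for r in env.place_of(q,n)[:1]: print(n,q,np.round(r["pixel"],1),round(r["conf"],2),at_z(n,r["pixel"],0).round(0))
a=cv2.imread("pics/wrist8.png").astype(int);b=cv2.imread("pics/wrist9.png").astype(int)
print("diff",np.abs(a-b)[:260].mean())
im=cv2.imread("pics/scene9.png"); cv2.imwrite("pics/s9z.png",cv2.resize(im[170:320,190:390],(800,600),interpolation=cv2.INTER_CUBIC))
yaw=-0.1725
for d in (140,155): print(d,"drawer front top right/left corner in top/scene",[proj(n,c2w([649.5,57.1,yaw],(-d,y,172))).round(1).tolist() for n in("top","scene") for y in (-160,)])
```

```text
13.7833 [668.6  54.  197.5] [-0.3 -0.9 -0.7] 0.08505761713490889
wrist flap_handle [317.4 291.9] 0.97 [654. -32.   0.]
scene bore_gauge [355.8 327.3] 0.65 [ 530. -173.    0.]
scene plug_gauge [356.2 327.8] 0.68 [ 530. -175.    0.]
scene drawer_handle [225.3 284.4] 0.88 [478. 124.   0.]
scene flap_handle [288.8 187.3] 0.94 [750. 114.   0.]
top bore_gauge [418. 309.] 0.6 [ 528. -176.    0.]
top plug_gauge [176.9 275.3] 0.94 [601. 317.   0.]
diff 1.4791185897435897
140 drawer front top right/left corner in top/scene [[376.7, 327.5], [305.2, 311.4]]
155 drawer front top right/left corner in top/scene [[375.4, 336.3], [300.1, 317.9]]
```

View pics/s9z.png

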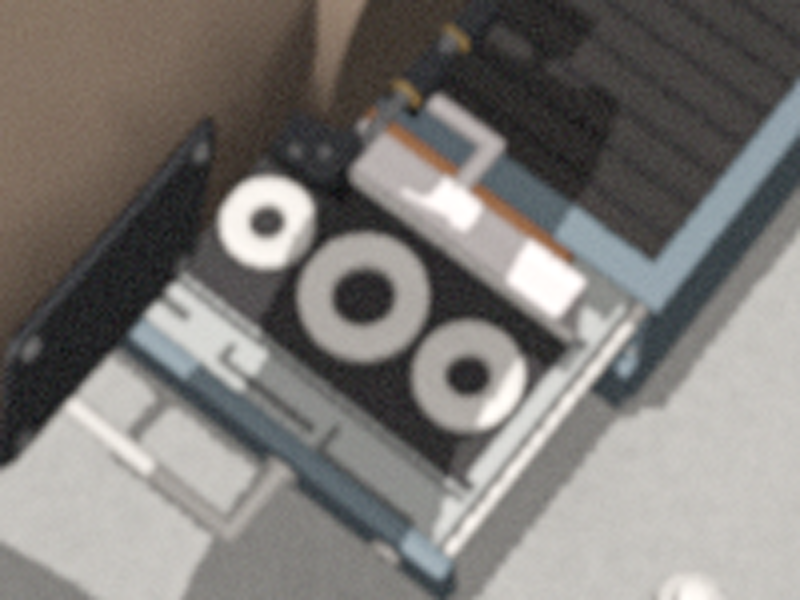

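View pics/top9.png

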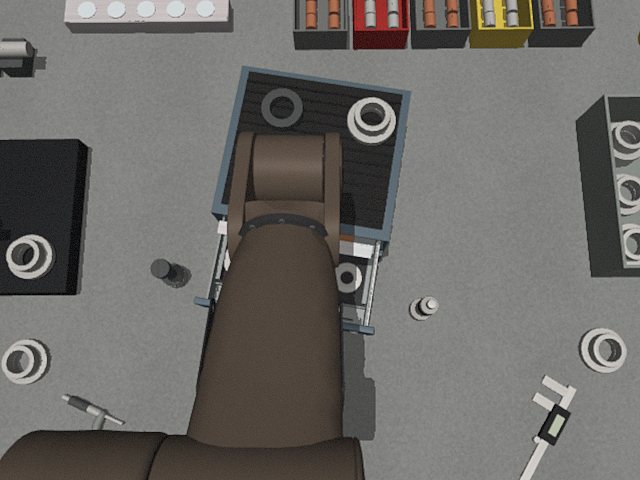

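Run:
```python
import cv2,numpy as np
a=cv2.imread("pics/top2.png");b=cv2.imread("pics/top9.png")
for n,(y0,y1,x0,x1) in {"R":(316,342,355,382),"L":(292,312,190,207)}.items():
    t=a[y0:y1,x0:x1]; r=cv2.matchTemplate(b[y0-12:y1+12,x0-12:x1+12],t,cv2.TM_CCOEFF_NORMED); _,v,_,l=cv2.minMaxLoc(r)
    print(n,round(v,3),l[0]-12,l[1]-12, np.round(r[8:14,12],2))
```

```text
R 0.661 0 -2 [0.36 0.57 0.66 0.48 0.31 0.23]
L 0.808 8 0 [0.28 0.34 0.36 0.27 0.21 0.21]
```

Run:
```python
from cell import env
print(env.job_done()); s=env.state(); print(s["t"],s["eef_pos"],s["opening"])
```

```text
the job is handed in; nothing more can be done
None
the job is handed in; nothing more can be done
```

I pulled the top drawer out to its stop and lifted the flap by its own handle. The fingers now hold the flap upright at about its balance point, and the job is handed in at about 14 s of the 51 s allowed. No verdict was reported.

- **Drawer:** It reached its stop at 155 mm. Pushing the flap up slid it back a little, and it now stands at about 147–152 mm out (132 mm needed). That comes from the picture shift, the place networks and the hinge position, which agree only roughly.
- **Flap angle:** The hinge and edge lines in the wrist picture give 1.50–1.54 rad. The bar's position with the estimated drawer position gives about 1.56 rad. All of these lie inside the allowed 1.425–1.665 rad.
- **Grip:** The fingers are closed on the handle bar at an opening of 0.085, about 8 mm. Wrist force was about 1 N, and the arm's readings did not change over the last second I checked.
- **Gauges:** In the top camera both stand where they were, and the detections moved by 8 mm or less, which is within the network's error. In the scene camera the plug gauge was hidden by the arm, and the network gave a false hit for it on the bore gauge, which I ignored.
- **Lower drawer:** I never touched it, and I saw nothing in the pictures to suggest it moved, but I did not measure it separately at the end.

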